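# Seat the well plate on the shaker and snap its clamp shut

## Task

With your fingertips, push the well plate along its channel on the shaker until it sits fully home against the two blue stops, then flip the red-knobbed clamp lever over past its centre so that it snaps down and clamps the plate. Only push: do not lift or tip the plate, and leave the flask, beaker, tip box and bottle where they stand.

Things in the scene. Friction and masses are not known exactly. Their poses are not given: they have to be found in the camera images.
- shaker: Fixed white and blue bench shaker, 210 (x) x 360 (y) x 90 mm high. Origin: centre of its underside on the table; z up; its +y axis is the way the plate slides home, towards the clamp. The flat aluminium deck, 90 mm above the origin, reaches from y = -170 to +190 mm. Two dark rails 9 mm high, 8 mm wide, inner faces at x = -44.75 and +44.75 mm, run from y = -156 to +80 mm.
- plate: Loose white 24-well plate with blue wells, lid on: a rigid slab 85.5 (x) x 127.8 (y) x 20 mm, about 0.11 kg, in the channel on the deck, axes along the shaker's, 2 mm play to each rail. Origin: centre of its underside. It starts 35 to 70 mm short of home; home (touching the stops) is origin at y = +16 mm in the shaker's frame. It slides with light friction (about 1 N).
- plate_end (a point): Centre of the plate's end face away from the stops (its -y face), half-way up, 10 mm above the deck: the place to push.
- stops (a point): Point on the deck midway between the two blue end stops, in the plane of their faces (y = 80 mm in the shaker frame). Each stop is 22 mm wide and 14 mm high, centred 34 mm to either side; the plate is home when its end touches both.
- clamp (a joint): Angle of the clamp lever, rad: 0 = open (as at the start), 1.2 = fully shut; it turns about the shaker's x axis through the pivot. An over-centre spring drives it away from the middle (0.6), with about 0.3 N m at either end (a sideways push of 4 to 10 N starts it) falling to zero at 0.6: it stays open or shut by itself and snaps over once pushed past 0.6. Shut on the plate it reads 1.2.
- clamp_pivot (a point): Clamp pivot, at x = 0, y = 125, z = 126 mm in the shaker's frame, in a steel bracket 30 mm wide, y = 110 to 140 mm, that rises 46 mm above the deck. Two thin brass springs flank it (44 mm wide over both) and move with the lever, up to 70 mm above the deck.
- clamp_knob (a point): Centre of the red ball knob, 30 mm across, on a steel stem 12 mm thick, 90 mm from the pivot. Open, the lever leans 0.6 rad from upright towards the shaker's +y, away from the plate (knob at y = 176, z = 200 mm in its frame); shut, it leans 0.6 rad towards -y, over the plate. It is pushed towards -y from its far side, where there is free space.
- pad: Black rubber pad, 18 mm across, on the clamp's steel arm, 65 mm from the pivot; origin at the centre of its contact face. Open, the arm points steeply up, the pad about 90 mm above the deck; shut, the pad presses with about 2.5 N on the lid, 20 mm in from the plate's stop end. If shut before the plate is home, it blocks the way.
- flask: Bystander: conical flask with blue lower half, 82 mm across, 130 mm high; origin: centre of its underside.
- beaker: Bystander: clear glass beaker, 74 mm across, 95 mm high; origin: centre of its underside.
- tipbox: Bystander: blue pipette tip box with white tips, 85 x 120 x 57 mm; origin: centre of its underside.
- bottle: Bystander: glass bottle with blue cap, 90 mm across, 200 mm high; origin: centre of its underside.
There are look-alikes about, which are no part of the job. What is shaped like the plate but orange is not meant.

How it is judged:
By the outcome, as a careful person would: the job done as asked, in the order asked, and still so for the second after the job is handed in, with the robot touching nothing.
It also fails if it takes over 45 s, if anything falls off the work surface, if the arm or the gripper's body presses on something with over 40 N, if the wrist force passes 120 N, or if a joint passes its speed limit or range.

## Robot

A 6-joint arm with a two-finger parallel gripper is mounted at the origin on the work surface. World frame = base frame: x ahead of the robot, y to its left, z up, the work surface at z = 0. Lengths are in mm, angles in rad, forces in N, time in s.
With the tool pointing down it reaches from about 275 to 750 mm from the base axis. Payload 10.2 kg.
Tool frame: the origin (TCP) lies at the very end of the fingers, on their centre line; the grasp point (between the pads) lies 19 mm behind it (tcp_to_grasp is the z of the grasp point in the tool frame, in mm); z points along the fingers, y is the line along which they close (so a half turn about z gives the same grasp; the last joint's range is limited). The gripper opens to 85 mm and grips with 20 to 120 N. Pads are 22 mm wide; open, the fingers measure 114 mm over their backs; the gripper's body (76 mm by 85 mm) begins 54 mm behind the grasp point. The pads swing forward as they close: fully open they stand 13 mm farther back than shut.
Start: joints at [1.049, 0.313, 1.498, -0, 1.331, -0.223], TCP at [154.559, 501.74, 231.294] pointing down, gripper open.
Joint ranges: [-2.94, 2.94], [-0.97, 2.17], [0.19, 2.56], [-1.23, 4.37], [0.02, 3.11], [-2.88, 2.88]. Speed limits (rad/s): [2.39, 2.39, 3.01, 3.14, 3.14, 3.14].

## Interface

Orientations are given as a unit quaternion [x, y, z, w].
In Python, from workcell import * gives the robot as it stands.
- The arm moves only by the shell command python3 -m creep 'ROWS' [FORCE]. ROWS is JSON, a list of rows, each an object of numbers: "x", "y", "z": the shift along the tool's x, y, z in mm; "yaw": the turn about the tool's z in rad; "grip": the closure, from 0 (fully open) to 1 (shut). A call has 1 to 5 rows; each row is the pose to reach, as a shift and turn from the pose commanded when the call began, along the tool's axes at that moment; what a row does not reach only later rows make up. A row lasts 1/12 s, in which the tool goes at most 41.7 mm and 7.16 degrees, less where a joint would pass 70% of its speed; a pose out of reach is approached as far as the arm can. A call with a gripper value outside its range is refused whole. The fingers move at their own pace and stop on an object; FORCE is the grip in N (left out, the last holds). Time passes only in rows, so rows that repeat a pose let the fingers close. It gives the time, the measured TCP pose, the force, the opening and the grip force at its end, in the units of the state.
- get_state(): the state, without advancing time (a new reading comes with each control period).
- get_image(name): name is "side" or "top"; returns the picture (400x640x3 uint8, red, green, blue); there is no depth.
- camera_params(name): a dict with "camera_matrix" (3x3 intrinsics, pixels), "dist" ([k1, k2, p1, p2, k3] as OpenCV has them; the pictures are not rectified), "pose" (4x4, takes a point from camera to world coordinates). Camera axes: x right, y down, z forward; pixel columns grow to the right and rows downward; lengths in mm; the calibration is good to about 2 mm. A picture is of the moment at which its call begins. camera_params takes no time and is no camera call.
- finish_job(): hands the job in; it is judged then, once.
The state is a dict: "time_s": time; "joint_positions": joint angles; "qd": joint speeds; "joint_efforts": joint torques, N m; "position": TCP position; "eef_rot": TCP orientation; "wrist_force": force on the tool from outside, world axes, zero at the start; "moment": the same for the moment, N m; "opening": finger opening in mm; "grasp_force": force on a finger pad.
Only numpy, scipy, OpenCV 4.12 (cv2) and the standard library are available. Lean on these libraries where they do the work, as an engineer would, in place of code of your own. Each camera call takes 0.05 s, during which the arm holds its last target. There are 200 camera calls.

## Working session

There is one attempt and no reset: what is moved stays moved. The work goes in short steps, Python scripts to look and compute and a shell command to move; the robot and the scene stay as the last step left them, time stands still between calls to the robot, and variables do not carry over. Pictures are saved under pics/ and viewed, at most 10 in all, crops included, and the job is handed in when it is done.

```bash
mkdir -p pics; python3 - <<'E'
from workcell import *
import cv2
for n in ("side","top"):
    im=get_image(n); cv2.imwrite(f"pics/{n}0.png",im[:,:,::-1])
    p=camera_params(n); print(n,p)
s=get_state(); print(s)
E
```

```text
side {'camera_matrix': array([[391.38220192,   0.        , 318.39240682],
       [  0.        , 391.38220192, 199.34408659],
       [  0.        ,   0.        ,   1.        ]]), 'dist': array([0.01717788, 0.        , 0.        , 0.        , 0.        ]), 'pose': array([[-9.77626342e-01, -1.32958484e-01,  1.62999314e-01,
         3.78313438e+02],
       [-2.09984550e-01,  5.71271697e-01, -7.93445106e-01,
         7.81751576e+02],
       [ 1.23783641e-02, -8.09920175e-01, -5.86409487e-01,
         7.57915208e+02],
       [ 0.00000000e+00,  0.00000000e+00,  0.00000000e+00,
         1.00000000e+00]])}
top {'camera_matrix': array([[414.98534739,   0.        , 314.28835416],
       [  0.        , 414.98534739, 194.94598116],
       [  0.        ,   0.        ,   1.        ]]), 'dist': array([-0.09855125,  0.        ,  0.        ,  0.        ,  0.        ]), 'pose': array([[ 1.77170770e-02, -9.95848454e-01,  8.92858425e-02,
         4.45323641e+02],
       [-9.99824327e-01, -1.81923191e-02, -4.51167045e-03,
        -1.89853890e+01],
       [ 6.11725658e-03, -8.91902238e-02, -9.95995825e-01,
         1.38249280e+03],
       [ 0.00000000e+00,  0.00000000e+00,  0.00000000e+00,
         1.00000000e+00]])}
{'time_s': 0.1, 'joint_positions': array([ 1.04862458e+00,  3.13410974e-01,  1.49832005e+00,  3.99981822e-06,
        1.33101651e+00, -2.23392905e-01]), 'qd': array([ 6.62685991e-04,  7.33728668e-05, -2.54552613e-03, -2.97678219e-04,
       -1.91263668e-03,  5.05168045e-04]), 'joint_efforts': array([ 2.31941514e-03, -4.12902403e+01, -2.60141194e+01, -1.37594493e-04,
        3.04040463e-03,  7.48310845e-05]), 'position': array([154.43126835, 501.54506079, 230.79910238]), 'eef_rot': array([ 1.48834829e-01,  9.88861901e-01, -5.37070394e-04, -2.12116455e-04]), 'wrist_force': array([ 0.35002414, -0.50339091, -0.65241164]), 'moment': array([-0.01950266,  0.01048313,  0.06832147]), 'grasp_force': 0.0, 'opening': 85.19402231782932}
```

View pics/side0.png

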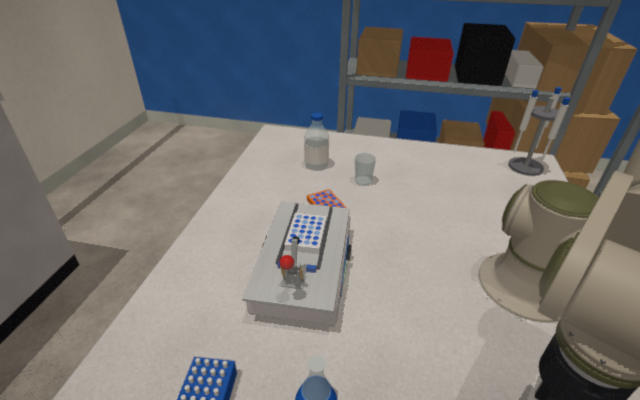

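View pics/top0.png

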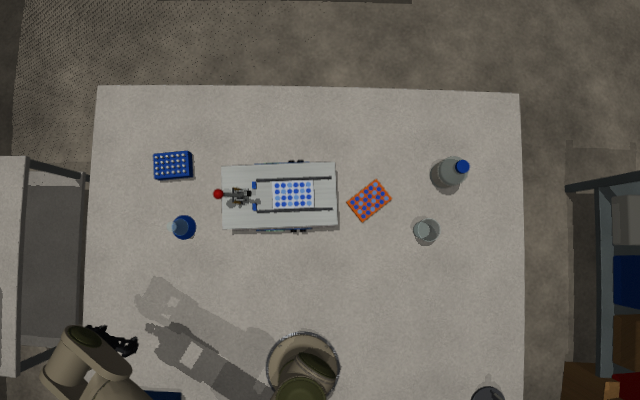

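Top view: the white plate with blue wells is at (293,194) in the rails and the red knob at (218,194). The candidates for the plate are the white plate (293,194), the orange look-alike (369,200) and the blue tip box (172,165). I choose (293,194) and check it in a close crop.

```bash
cat > h.py <<'E'
from workcell import *
import cv2, numpy as np
def ray(n,uv):
    p=camera_params(n); u=cv2.undistortPoints(np.array(uv,float).reshape(-1,1,2),p["camera_matrix"],p["dist"]).reshape(-1,2)
    T=p["pose"]; return T[:3,3],np.c_[u,np.ones(len(u))]@T[:3,:3].T
def at_z(n,uv,z):
    c,d=ray(n,uv); z=np.broadcast_to(np.array(z,float),len(d)); return c+d*((z-c[2])/d[:,2])[:,None]
def proj(n,P):
    p=camera_params(n); T=np.linalg.inv(p["pose"])
    return cv2.projectPoints(np.array(P,float),cv2.Rodrigues(T[:3,:3])[0],T[:3,3],p["camera_matrix"],p["dist"])[0].reshape(-1,2)
def crop(n,x0,y0,w,h,k,name):
    im=get_image(n)[y0:y0+h,x0:x0+w,::-1]
    cv2.imwrite("pics/"+name,cv2.resize(im,None,fx=k,fy=k,interpolation=cv2.INTER_CUBIC))
E
python3 - <<'E'
from h import *
crop("top",208,152,140,90,5,"c1.png")
crop("side",235,190,130,140,4,"c2.png")
E
```

```text
(no output)
```

View pics/c1.png

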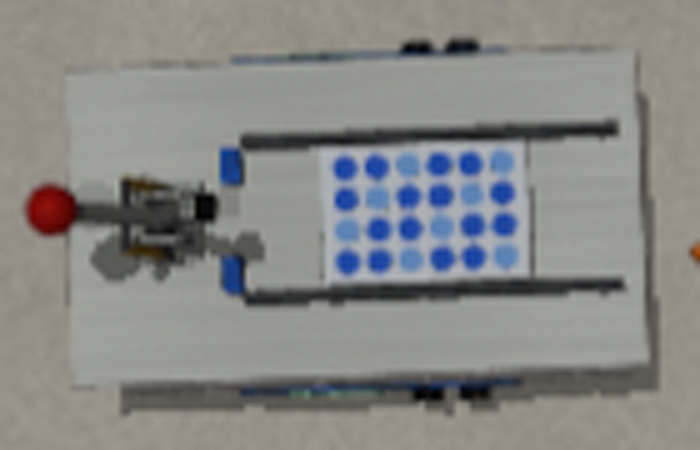

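View pics/c2.png

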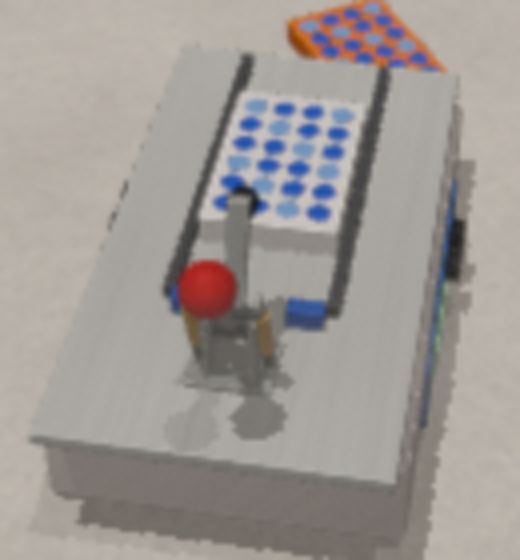

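The crop shows the white/blue plate between the dark rails, spanning crop x 322-530. The blue stops are at about (231,165) and (233,274), and the knob is at (51,210) on the +y side. I fit the shaker's pose next.

```bash
python3 - <<'E'
from h import *
from scipy.optimize import least_squares
f=lambda a,k,o:(np.array(a,float)+.5)/k-.5+o
uvt=f([(68,72),(633,52),(648,362),(75,385),(242,141),(617,127),(247,298),(622,285),(51,210)],5,[208,152])
L=np.array([(105,190,90),(105,-170,90),(-105,-170,90),(-105,190,90),(48.75,80,99),(48.75,-156,99),(-48.75,80,99),(-48.75,-156,99),(0,176,200)])
uvs=f([(35,438),(392,484),(458,75),(188,48),(208,290)],4,[235,190])
Ls=np.array([(105,190,90),(-105,190,90),(-105,-170,90),(105,-170,90),(0,176,200)])
def w(q,P):
    c,s=np.cos(q[2]),np.sin(q[2]); return np.asarray(P)@np.array([[c,-s,0],[s,c,0],[0,0,1]]).T+[q[0],q[1],0]
res=lambda q:np.r_[proj("top",w(q,L))-uvt,proj("side",w(q,Ls))-uvs].ravel()
r=least_squares(res,[450,100,0]);q=r.x;print(q);print(r.fun.reshape(-1,2).round(1).tolist())
# plate corners lid z=110
P=at_z("top",f([(320,147),(527,140),(533,276),(326,283)],5,[208,152]),110)
c,s=np.cos(q[2]),np.sin(q[2])
print("plate in shaker",((P[:,:2]-q[:2])@np.array([[c,-s],[s,c]])).round(1))
np.save("q.npy",q)
for n,p in dict(knob=(0,176,200),stops=(0,80,90)).items(): print(n,w(q,[p]).round(1))
E
```

```text
[5.59458468e+02 7.55748199e+01 5.52487394e-02]
[[0.0, -1.9], [0.9, -2.2], [0.7, 2.5], [-0.2, 2.1], [-0.1, 0.2], [0.5, 0.3], [-0.3, 0.1], [0.8, -0.1], [0.5, 0.2], [-4.3, -0.8], [3.6, 0.9], [2.2, 0.1], [-2.8, -0.7], [-0.1, 0.8]]
plate in shaker [[ 42.5  30. ]
 [ 42.1 -98. ]
 [-42.1 -98.5]
 [-41.7  28.7]]
knob [[549.7 251.3 200. ]]
stops [[555.  155.5  90. ]]
```

Plate fit: its origin is at shaker y ≈ -34, so it needs a push of about 50 mm. Now I head for the -y end with the gripper shut and tool x turned along the shaker's +y.

```bash
python3 -m creep '[{"x":-32,"y":-24,"z":-10,"yaw":0.12,"grip":1},{"x":-64,"y":-48,"z":-20,"yaw":0.24,"grip":1},{"x":-96,"y":-71,"z":-30,"yaw":0.36,"grip":1},{"x":-128,"y":-95,"z":-40,"yaw":0.48,"grip":1},{"x":-160,"y":-119,"z":-50,"yaw":0.6,"grip":1}]' 20
cat >> h.py <<'E'
from scipy.spatial.transform import Rotation as R
def go(P):
    "tool-frame shift and yaw to shaker-frame target (tool x along shaker y)"
    q=np.load("q.npy");c,s=np.cos(q[2]),np.sin(q[2]);M=np.array([[c,-s,0],[s,c,0],[0,0,1]])
    st=get_state();T=R.from_quat(st["eef_rot"]).as_matrix();p=st["position"]
    me=M.T@(p-[q[0],q[1],0]);tx=T.T@M@[0,1,0]
    print("t",st["time_s"],"sh",me.round(1),"shift",(T.T@(M@P+[q[0],q[1],0]-p)).round(1),"yaw",np.arctan2(tx[1],tx[0]).round(3),"F",(M.T@st["wrist_force"]).round(1),"z",T[:,2].round(3),"op",st["opening"])
E
python3 -c "from h import *; go([0,-140,280])"
```

```text
time_s: 0.62
position: [272.9, 339.3, 281.7]
eef_rot: [0.437, 0.9, 0.0, 0.0]
wrist_force: [0.6, 0.0, -0.1]
opening: 25.4
grasp_force: 0.0
t 0.6167 sh [-271.5  279.1  281.7] shift [-499.1  -18.3    1.7] yaw 0.611 F [ 0.6 -0.  -0.1] z [ 0. -0. -1.] op 25.35727366540458
```

```bash
python3 -m creep '[{"x":-40,"y":-1,"yaw":0.12,"grip":1},{"x":-80,"y":-3,"yaw":0.24,"grip":1},{"x":-120,"y":-4,"yaw":0.36,"grip":1},{"x":-160,"y":-6,"yaw":0.49,"grip":1},{"x":-200,"y":-7,"yaw":0.61,"grip":1}]'
python3 -c "from h import *; go([0,-140,280])"
```

```text
t 0.6167 sh [-271.5  279.1  281.7] shift [-499.1  -18.3    1.7] yaw 0.611 F [ 0.6 -0.  -0.1] z [ 0. -0. -1.] op 25.35727366540458$[0]: bad value
```

```bash
python3 -m creep '[{"x":-40,"y":-1,"z":0,"yaw":0.12,"grip":1},{"x":-80,"y":-3,"z":0,"yaw":0.24,"grip":1},{"x":-120,"y":-4,"z":0,"yaw":0.36,"grip":1},{"x":-160,"y":-6,"z":0,"yaw":0.49,"grip":1},{"x":-200,"y":-7,"z":0,"yaw":0.61,"grip":1}]'
python3 -c "from h import *; go([0,-140,280])"
```

```text
time_s: 1.03
position: [392.1, 178.2, 281.4]
eef_rot: [0.687, 0.727, 0.0, 0.0]
wrist_force: [0.7, 0.1, 0.3]
opening: -0.0
grasp_force: 0.0
t 1.0333 sh [-161.4  111.7  281.4] shift [-251.7  161.3    1.4] yaw 0.0 F [0.7 0.  0.3] z [ 0.  0. -1.] op -0.006894635942180071
```

Aligned. z must be given in every row. I continue to behind the plate at shaker y = -140.

```bash
python3 -m creep '[{"x":-34,"y":21,"z":0,"yaw":0,"grip":1},{"x":-68,"y":43,"z":0,"yaw":0,"grip":1},{"x":-102,"y":65,"z":0,"yaw":0,"grip":1},{"x":-136,"y":87,"z":0,"yaw":0,"grip":1},{"x":-170,"y":109,"z":0,"yaw":0,"grip":1}]'
python3 -m creep '[{"x":-30,"y":20,"z":20,"yaw":0,"grip":1},{"x":-60,"y":40,"z":40,"yaw":0,"grip":1},{"x":-81,"y":52,"z":70,"yaw":0,"grip":1},{"x":-81,"y":52,"z":105,"yaw":0,"grip":1},{"x":-81,"y":52,"z":140,"yaw":0,"grip":1}]'
python3 -c "from h import *; go([0,-140,97])"
```

```text
time_s: 1.45
position: [511.6, 15.2, 281.2]
eef_rot: [0.685, 0.729, -0.0, -0.0]
wrist_force: [1.0, 0.6, 0.5]
opening: -0.1
grasp_force: 0.0
time_s: 1.87
position: [567.9, -61.8, 139.4]
eef_rot: [0.686, 0.728, 0.0, 0.0]
wrist_force: [0.4, 1.3, 0.3]
opening: -0.2
grasp_force: 0.0
t 1.8667 sh [   0.9 -137.6  139.4] shift [-2.3 -0.9 42.4] yaw 0.005 F [0.4 1.3 0.3] z [ 0. -0. -1.] op -0.24444461405427598
```

```bash
python3 -m creep '[{"x":0,"y":0,"z":15,"yaw":0,"grip":1},{"x":0,"y":0,"z":30,"yaw":0,"grip":1},{"x":0,"y":-1,"z":38,"yaw":0,"grip":1},{"x":0,"y":-1,"z":42,"yaw":0,"grip":1},{"x":0,"y":-1,"z":43,"yaw":0,"grip":1}]'
python3 -c "
from h import *; go([0,-75,97]); crop('side',235,170,130,140,4,'c3.png')"
```

```text
time_s: 2.28
position: [566.6, -60.5, 98.1]
eef_rot: [0.685, 0.729, -0.0, -0.0]
wrist_force: [-0.6, 0.5, -0.4]
opening: -0.2
grasp_force: 0.0
t 2.2833 sh [  -0.3 -136.3   98.1] shift [61.3  0.8  1.1] yaw 0.007 F [-0.6  0.6 -0.4] z [-0.  0. -1.] op -0.23165248598554627
```

View pics/c3.png

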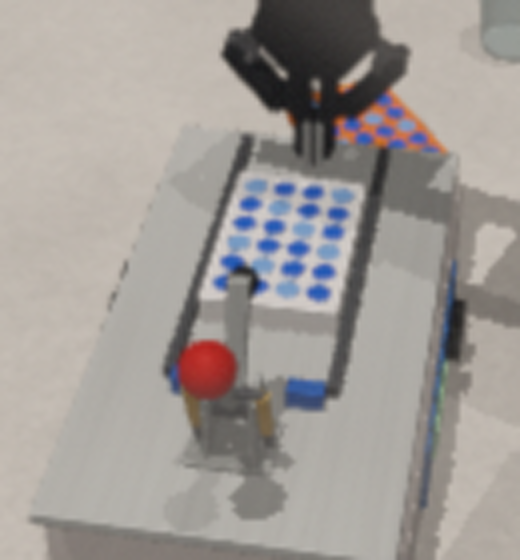

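The closed fingertips are centred behind the plate at crop (313,150), with a gap to the plate's far edge at y≈178. Now the push.

```bash
python3 -m creep '[{"x":8,"y":0,"z":0,"yaw":0,"grip":1},{"x":16,"y":0,"z":0,"yaw":0,"grip":1},{"x":22,"y":0,"z":0,"yaw":0,"grip":1},{"x":26,"y":0,"z":0,"yaw":0,"grip":1},{"x":30,"y":0,"z":0,"yaw":0,"grip":1}]'
python3 -m creep '[{"x":5,"y":0,"z":0,"yaw":0,"grip":1},{"x":10,"y":0,"z":0,"yaw":0,"grip":1},{"x":15,"y":0,"z":0,"yaw":0,"grip":1},{"x":20,"y":0,"z":0,"yaw":0,"grip":1},{"x":25,"y":0,"z":0,"yaw":0,"grip":1}]'
python3 -c "from h import *; go([0,-59,97])"
python3 -m creep '[{"x":4,"y":0,"z":0,"yaw":0,"grip":1},{"x":8,"y":0,"z":0,"yaw":0,"grip":1},{"x":11,"y":0,"z":0,"yaw":0,"grip":1},{"x":13,"y":0,"z":0,"yaw":0,"grip":1},{"x":15,"y":0,"z":0,"yaw":0,"grip":1}]'
python3 -c "from h import *; go([0,-59,97])"
```

```text
time_s: 2.75
position: [565.2, -30.2, 98.9]
eef_rot: [0.685, 0.729, 0.0, 0.001]
wrist_force: [-0.3, -3.4, 2.1]
opening: 0.1
grasp_force: 1.1
time_s: 3.17
position: [563.3, -5.3, 98.3]
eef_rot: [0.685, 0.729, -0.0, 0.0]
wrist_force: [0.2, -2.2, 1.8]
opening: -0.1
grasp_force: 1.1
t 3.1667 sh [ -0.6 -80.9  98.3] shift [21.9  0.8  1.3] yaw 0.007 F [ 0.1 -2.2  1.8] z [ 0. -0. -1.] op -0.058603558515793
time_s: 3.58
position: [562.4, 9.5, 98.3]
eef_rot: [0.685, 0.729, -0.0, 0.0]
wrist_force: [-0.2, -3.3, 0.8]
opening: -0.2
grasp_force: 1.2
t 3.5833 sh [ -0.7 -66.2  98.3] shift [7.2 0.8 1.3] yaw 0.007 F [-0.4 -3.2  0.8] z [ 0. -0. -1.] op -0.23565704012332858
```

```bash
python3 -m creep '[{"x":1,"y":0,"z":0,"yaw":0,"grip":1},{"x":2,"y":0,"z":0,"yaw":0,"grip":1},{"x":3,"y":0,"z":0,"yaw":0,"grip":1},{"x":4,"y":0,"z":0,"yaw":0,"grip":1},{"x":5,"y":0,"z":0,"yaw":0,"grip":1}]'
python3 -m creep '[{"x":0.5,"y":0,"z":0,"yaw":0,"grip":1},{"x":1,"y":0,"z":0,"yaw":0,"grip":1},{"x":1.5,"y":0,"z":0,"yaw":0,"grip":1},{"x":2,"y":0,"z":0,"yaw":0,"grip":1}]'
python3 -c "from h import *; go([0,-59,97])"
```

```text
time_s: 4.0
position: [562.1, 14.3, 98.3]
eef_rot: [0.685, 0.729, 0.0, 0.0]
wrist_force: [0.0, -2.6, 2.3]
opening: -0.2
grasp_force: 1.2
time_s: 4.33
position: [562.0, 15.0, 98.3]
eef_rot: [0.685, 0.729, -0.001, 0.001]
wrist_force: [-0.5, -12.9, 0.9]
opening: -0.0
grasp_force: 6.0
t 4.3333 sh [ -0.9 -60.6  98.3] shift [1.6 0.9 1.3] yaw 0.007 F [ -1.2 -12.8   0.9] z [-0.    -0.003 -1.   ] op -0.009137292519340564
```

The force jumped to 13 N at the expected y, so it is on a stop. I press slightly more to square it, hold, then back off and check.

```bash
python3 -m creep '[{"x":0.4,"y":0,"z":0,"yaw":0,"grip":1},{"x":0.8,"y":0,"z":0,"yaw":0,"grip":1},{"x":0.8,"y":0,"z":0,"yaw":0,"grip":1},{"x":0.8,"y":0,"z":0,"yaw":0,"grip":1}]'
python3 -m creep '[{"x":-3,"y":0,"z":0,"yaw":0,"grip":1},{"x":-12,"y":0,"z":0,"yaw":0,"grip":1},{"x":-30,"y":0,"z":0,"yaw":0,"grip":1},{"x":-30,"y":0,"z":-40,"yaw":0,"grip":1},{"x":-30,"y":0,"z":-80,"yaw":0,"grip":1}]'
python3 -m creep '[{"x":0,"y":-30,"z":-28,"yaw":0,"grip":1},{"x":0,"y":-60,"z":-56,"yaw":0,"grip":1},{"x":0,"y":-95,"z":-75,"yaw":0,"grip":1},{"x":0,"y":-130,"z":-90,"yaw":0,"grip":1},{"x":0,"y":-165,"z":-100,"yaw":0,"grip":1}]'
python3 -c "
from h import *; go([-165,215,280]); crop('top',208,152,140,90,5,'c4.png')"
```

```text
time_s: 4.67
position: [562.0, 15.0, 98.4]
eef_rot: [0.685, 0.729, -0.001, 0.001]
wrist_force: [-0.5, -13.2, 1.5]
opening: 0.1
grasp_force: 6.8
time_s: 5.08
position: [562.5, -13.4, 177.4]
eef_rot: [0.685, 0.728, -0.001, -0.003]
wrist_force: [0.2, 0.4, 0.6]
opening: 0.5
grasp_force: 0.0
time_s: 5.5
position: [397.6, -22.9, 279.3]
eef_rot: [0.685, 0.729, 0.001, 0.0]
wrist_force: [1.0, -0.3, 1.3]
opening: 0.4
grasp_force: 0.0
t 5.5 sh [-167.   -89.4  279.3] shift [304.4   4.3  -0.6] yaw 0.007 F [ 1.  -0.3  1.3] z [ 0.001  0.    -1.   ] op 0.3706242530948791
```

View pics/c4.png

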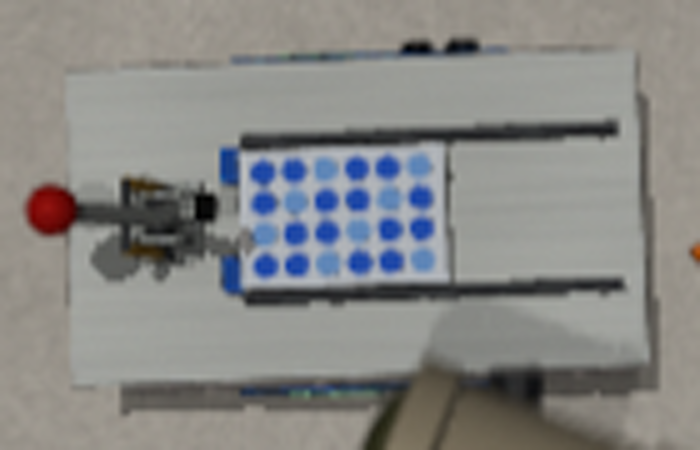

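The plate's edge now touches both blue stops (crop x≈240, square in the channel). Next I go round to the far side of the knob.

```bash
python3 -m creep '[{"x":40,"y":0,"z":0,"yaw":0,"grip":1},{"x":80,"y":0,"z":0,"yaw":0,"grip":1},{"x":120,"y":0,"z":0,"yaw":0,"grip":1},{"x":160,"y":0,"z":0,"yaw":0,"grip":1},{"x":200,"y":0,"z":0,"yaw":0,"grip":1}]'
python3 -m creep '[{"x":36,"y":0,"z":0,"yaw":0,"grip":1},{"x":72,"y":0,"z":0,"yaw":0,"grip":1},{"x":108,"y":8,"z":0,"yaw":0,"grip":1},{"x":122,"y":40,"z":0,"yaw":0,"grip":1},{"x":122,"y":80,"z":0,"yaw":0,"grip":1}]'
python3 -c "from h import *; go([0,230,187])"
```

```text
time_s: 5.97
position: [386.0, 178.4, 278.3]
eef_rot: [0.685, 0.729, 0.0, -0.0]
wrist_force: [1.2, -1.3, 0.3]
opening: 0.4
grasp_force: 0.0
time_s: 6.38
position: [457.9, 306.8, 278.3]
eef_rot: [0.683, 0.731, 0.0, -0.001]
wrist_force: [0.6, 0.3, -0.3]
opening: 0.1
grasp_force: 0.0
t 6.3833 sh [-88.6 236.5 278.3] shift [-7.7 88.6 91.3] yaw 0.013 F [ 0.6  0.3 -0.3] z [-0.001  0.001 -1.   ] op 0.08726856060478344
```

```bash
python3 -m creep '[{"x":0,"y":30,"z":0,"yaw":0,"grip":1},{"x":0,"y":60,"z":0,"yaw":0,"grip":1},{"x":0,"y":88,"z":0,"yaw":0,"grip":1},{"x":0,"y":88,"z":35,"yaw":0,"grip":1},{"x":0,"y":88,"z":65,"yaw":0,"grip":1}]'
python3 -m creep '[{"x":0,"y":0,"z":15,"yaw":0,"grip":1},{"x":0,"y":0,"z":26,"yaw":0,"grip":1},{"x":0,"y":0,"z":26,"yaw":0,"grip":1}]'
python3 -c "
from h import *; go([0,195,187]); crop('side',235,190,130,140,4,'c5.png')"
```

```text
time_s: 6.8
position: [548.5, 308.6, 212.1]
eef_rot: [0.685, 0.728, 0.001, 0.0]
wrist_force: [0.4, -0.8, -1.8]
opening: 0.0
grasp_force: 0.0
time_s: 7.05
position: [546.1, 308.4, 184.9]
eef_rot: [0.685, 0.729, -0.002, -0.001]
wrist_force: [-1.2, -0.0, -0.7]
opening: -0.2
grasp_force: 0.0
t 7.05 sh [ -0.5 233.2 184.9] shift [-38.2   0.3  -2.1] yaw 0.007 F [-1.2  0.  -0.7] z [-0.004 -0.001 -1.   ] op -0.1605350277111232
```

View pics/c5.png

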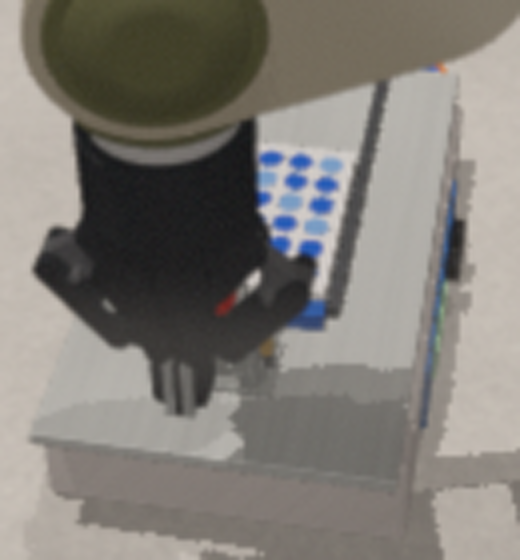

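The fingertips are behind the knob, which is a red sliver at crop (228,303), and the tool is lined up with the lever plane. I push towards -y.

```bash
python3 -m creep '[{"x":-8,"y":0,"z":0,"yaw":0,"grip":1},{"x":-16,"y":0,"z":0,"yaw":0,"grip":1},{"x":-24,"y":0,"z":0,"yaw":0,"grip":1},{"x":-30,"y":0,"z":0,"yaw":0,"grip":1},{"x":-36,"y":0,"z":0,"yaw":0,"grip":1}]'
python3 -c "from h import *; go([0,150,187])"
python3 -m creep '[{"x":-5,"y":0,"z":0,"yaw":0,"grip":1},{"x":-10,"y":0,"z":0,"yaw":0,"grip":1},{"x":-15,"y":0,"z":0,"yaw":0,"grip":1},{"x":-20,"y":0,"z":0,"yaw":0,"grip":1},{"x":-25,"y":0,"z":0,"yaw":0,"grip":1}]'
python3 -c "from h import *; go([0,150,187])"
```

```text
time_s: 7.52
position: [549.4, 273.0, 188.6]
eef_rot: [0.685, 0.729, 0.002, -0.0]
wrist_force: [-2.0, 16.4, 13.3]
opening: -0.0
grasp_force: 7.8
t 7.5167 sh [  0.9 197.7 188.6] shift [-47.7  -1.2   1.4] yaw 0.006 F [-1.1 16.5 13.3] z [ 0.002  0.003 -1.   ] op -0.00226016891601296
time_s: 7.93
position: [550.9, 248.0, 188.5]
eef_rot: [0.685, 0.729, 0.001, 0.0]
wrist_force: [0.2, 3.2, 2.9]
opening: -0.1
grasp_force: 1.7
t 7.9333 sh [  1.  172.6 188.5] shift [-22.6  -1.2   1.4] yaw 0.007 F [0.4 3.2 2.9] z [ 0.002  0.002 -1.   ] op -0.13373374028763244
```

```bash
python3 -m creep '[{"x":-5,"y":0,"z":0,"yaw":0,"grip":1},{"x":-10,"y":0,"z":0,"yaw":0,"grip":1},{"x":-15,"y":0,"z":0,"yaw":0,"grip":1},{"x":-20,"y":0,"z":0,"yaw":0,"grip":1},{"x":-25,"y":0,"z":0,"yaw":0,"grip":1}]'
python3 -c "from h import *; go([0,150,187])"
python3 -m creep '[{"x":-3,"y":0,"z":0,"yaw":0,"grip":1},{"x":-6,"y":0,"z":0,"yaw":0,"grip":1},{"x":-9,"y":0,"z":0,"yaw":0,"grip":1},{"x":-9,"y":0,"z":0,"yaw":0,"grip":1}]'
python3 -c "
from h import *; go([0,230,187]); crop('side',235,170,130,140,4,'c6.png')"
```

```text
time_s: 8.35
position: [552.1, 222.0, 187.0]
eef_rot: [0.685, 0.729, -0.0, -0.0]
wrist_force: [0.3, 0.4, -0.1]
opening: -0.2
grasp_force: 0.0
t 8.35 sh [  0.7 146.6 187. ] shift [ 3.4 -0.7 -0. ] yaw 0.007 F [ 0.3  0.4 -0.1] z [-0.001 -0.001 -1.   ] op -0.22946529318834058
time_s: 8.68
position: [552.7, 213.3, 187.2]
eef_rot: [0.685, 0.729, -0.0, 0.0]
wrist_force: [-0.7, 0.7, 0.1]
opening: 0.0
grasp_force: 0.0
t 8.6833 sh [  0.9 137.9 187.2] shift [92.1 -0.3  0.2] yaw 0.006 F [-0.7  0.7  0.1] z [-0. -0. -1.] op 0.047627124902523105
```

View pics/c6.png

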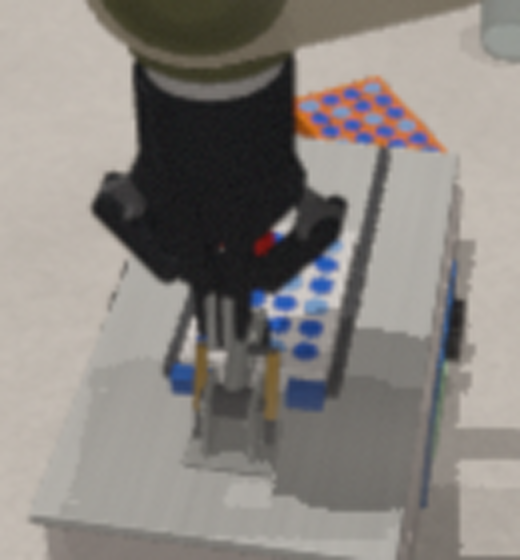

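The force fell to zero and the knob (red at crop (264,243)) has snapped away over the plate. I back off, rise and move aside to verify.

```bash
python3 -m creep '[{"x":10,"y":0,"z":0,"yaw":0,"grip":1},{"x":40,"y":0,"z":0,"yaw":0,"grip":1},{"x":70,"y":0,"z":-20,"yaw":0,"grip":1},{"x":95,"y":0,"z":-55,"yaw":0,"grip":1},{"x":95,"y":0,"z":-90,"yaw":0,"grip":1}]'
python3 -m creep '[{"x":0,"y":-40,"z":0,"yaw":0,"grip":1},{"x":0,"y":-80,"z":0,"yaw":0,"grip":1},{"x":0,"y":-120,"z":0,"yaw":0,"grip":1},{"x":0,"y":-160,"z":0,"yaw":0,"grip":1},{"x":0,"y":-170,"z":0,"yaw":0,"grip":1}]'
python3 - <<'E'
from h import *
go([0,0,280])
a=get_image("top")[152:242,170:348,::-1]; b=get_image("side")[190:330,235:365,::-1]
r=lambda i,k:cv2.resize(i,None,fx=k,fy=k,interpolation=cv2.INTER_CUBIC)
a=r(a,2.5);b=r(b,2.5);H=max(a.shape[0],b.shape[0])
pad=lambda i:cv2.copyMakeBorder(i,0,H-i.shape[0],0,0,cv2.BORDER_CONSTANT)
cv2.imwrite("pics/c7.png",np.hstack([pad(a),pad(b)]))
q=np.load("q.npy");c,s=np.cos(q[2]),np.sin(q[2])
for n in("top","side"):
    i=get_image(n).astype(int);m=(i[...,0]>130)&(i[...,1]<50)&(i[...,2]<50);m=m[:,:400] if n=="top" else m;m[:150]=0
    v,u=np.nonzero(m); e=(lambda y,z:proj(n,[[q[0]-s*y,q[1]+c*y,z]])[0].round(1))
    print(n,"knob px",np.median(u),np.median(v),"expected shut",e(74,200))
E
```

```text
time_s: 9.15
position: [544.9, 313.2, 277.1]
eef_rot: [0.683, 0.73, -0.001, -0.001]
wrist_force: [0.2, -0.3, -0.4]
opening: -0.3
grasp_force: 0.0
time_s: 9.57
position: [372.4, 298.8, 277.8]
eef_rot: [0.684, 0.73, -0.0, -0.0]
wrist_force: [-0.5, -0.4, 0.3]
opening: 0.3
grasp_force: 0.0
t 9.5667 sh [-174.5  233.2  277.8] shift [-234.8  172.2   -2.4] yaw 0.009 F [-0.5 -0.4  0.3] z [-0.001  0.    -1.   ] op 0.31264305174977153
top knob px 252.0 192.0 expected shut [253.7 192.4]
side knob px 296.0 228.0 expected shut [296.8 230. ]
```

View pics/c7.png

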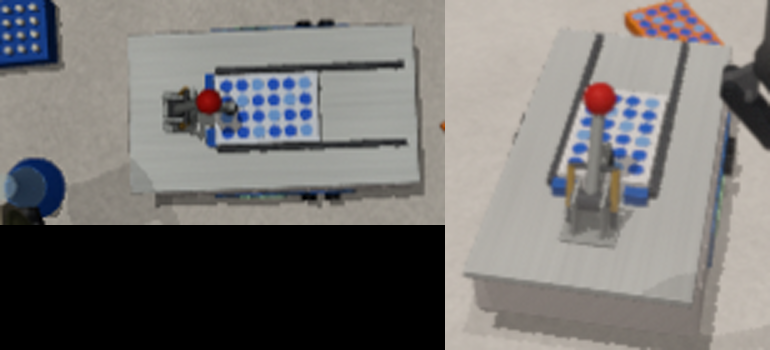

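The lever is over the plate and the plate is on the stops. I check the mask bias against the open-lever pictures for the exact angle.

```bash
python3 - <<'E'
from h import *
from scipy.optimize import least_squares
q=np.load("q.npy");c,s=np.cos(q[2]),np.sin(q[2])
def knob(n,i):
    i=i.astype(int);m=(i[...,0]>90)&(i[...,1]<.45*i[...,0])&(i[...,2]<.45*i[...,0]);m[:150]=0;m[:,350:]=0;m[:,:200]=0
    k,l,st,ce=cv2.connectedComponentsWithStats(m.astype(np.uint8));j=1+np.argmax(st[1:,4]);return ce[j]
K=lambda a:[[q[0]-s*(125-90*np.sin(a-.6)),q[1]+c*(125-90*np.sin(a-.6)),126+90*np.cos(a-.6)]]
for n in("top","side"):
    o=knob(n,cv2.imread(f"pics/{n}0.png")[:,:,::-1]);e=knob(n,get_image(n))
    b=o-proj(n,K(0))[0]
    print(n,o,e,"bias",b,least_squares(lambda a:proj(n,K(a[0]))[0]+b-e,[1.1]).x)
print(get_state()["qd"].round(3))
E
```

```text
top [217.19642857 193.25      ] [252.765625 191.90625 ] bias [-1.19224052 -0.48971768] [1.21253314]
side [286.22222222 261.58823529] [296.40869565 228.79130435] bias [-0.33621659 -1.19882818] [1.18891942]
[-0.004  0.004  0.005  0.001 -0.     0.   ]
```

The lever reads about 1.2 rad, fully shut.

```bash
python3 -c "from workcell import *; print(finish_job())"
```

```text
the job is handed in; nothing more can be done
None
```

The plate is home against both blue stops and the clamp lever is shut on it (about 1.2 rad measured from the images). I handed the job in after about 10 s of robot time, with the arm clear of everything.

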